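# Refit the spring-loaded spindle in the roll stand

### The arm

A 6-joint arm with a two-finger parallel gripper is mounted at the origin on the work surface. World frame = base frame: x ahead of the robot, y to its left, z up, the work surface at z = 0. Lengths are in m, angles in degrees, forces in N, time in s.
With the tool pointing down it reaches from about 0.25 to 0.725 m from the base axis. Payload 9.7 kg.
Tool frame: the origin (TCP) lies midway between the tips of the shut fingers; the grasp point (between the pads) lies 19 mm behind it; z points along the fingers, y is the line along which they close (so a half turn about z gives the same grasp; the last joint's range is limited). The gripper opens to 85 mm and grips with 20 to 120 N. Pads are 22 mm wide; open, the fingers measure 114 mm over their backs; the gripper's body (76 mm by 85 mm) begins 54 mm behind the grasp point. The pads swing forward as they close: fully open they stand 13 mm farther back than shut.
Start: joints at [76.203, 4.979, 10.078, 95.1, 0, 90], TCP at [0.131, 0.534, 0.231] pointing down, gripper open.
Joint ranges: [-179.16, 179.16], [-48.56, 103.87], [-65.8, 70.77], [-126.05, 130.52], [-82.76, 87.17], [-180, 180]. Speed limits (degrees/s): [127.2, 127.2, 147.25, 180, 180, 180].

### API

Orientations are given as [roll, pitch, yaw] about the fixed x, y, z axes, in that order (R = Rz(yaw) Ry(pitch) Rx(roll)).
In Python, from workcell import bot gives the robot as it stands.
- The arm moves only by the shell command python3 -m crank 'ROWS' [FORCE]. ROWS is JSON, a list of rows, each an object with "gripper": the finger opening in mm, from 0 to 85.4; "travel": the shift along the tool's x, y, z in mm, a list of three; "twist": the turn, a rotation vector about the tool's x, y, z in rad, a list of three. In form: [{"gripper": gripper, "travel": [tx, ty, tz], "twist": [rx, ry, rz]}, ...]. A call has 1 to 12 rows; each row shifts and turns the commanded pose from where the row before left it, along the tool's axes as they then stand; what a row does not reach is not made up. A row lasts 1/8 s, in which the tool goes at most 62.5 mm and 10.7 degrees, less where a joint would pass 70% of its speed; a pose out of reach is approached as far as the arm can. A call is refused whole if a number of a shift passes 62.5 or a number of a turn 0.188, either way. A call with a gripper value outside its range is refused whole. The fingers move at their own pace and stop on an object; FORCE is the grip in N (left out, the last holds). Time passes only in rows, so rows that do not move let the fingers close. It gives the time, the measured TCP pose, the force, the opening and the grip force at its end, in the units of the state.
- bot.get_obs(): the state, without advancing time (a new reading comes with each control period).
- bot.camera(name): name is "scene" or "top" or "wrist"; returns the picture (400x640x3 uint8, red, green, blue); there is no depth.
- bot.calibration(name): a dict with "vfov" (degrees; the focal length in pixels is half the picture's height over the tangent of half this angle, whatever the lens; pixels are square), "cx", "cy" (the principal point, pixels), "camera_from_world" (4x4, takes a point from world to camera coordinates). Camera axes: x right, y down, z forward; pixel columns grow to the right and rows downward; lengths in m; the calibration is good to about 2 mm. A picture is of the moment at which its call begins: read the wrist's pose just before it. calibration takes no time and is no camera call; for the wrist camera it gives the pose at the moment of the call.
- bot.job_done(): hands the job in; it is judged then, once.
The state is a dict: "time": time; "q": joint angles; "qd": joint speeds; "joint_efforts": joint torques, N m; "ee_pos": TCP position; "tcp_rot": TCP orientation; "wrist_force": force on the tool from outside, world axes, zero at the start; "torque": the same for the moment, N m; "opening": finger opening in m; "grasp_force": force on a finger pad.
Only numpy, scipy, OpenCV 4.12 (cv2) and the standard library are available. Lean on these libraries where they do the work, as an engineer would, in place of code of your own. Each camera call takes 0.05 s, during which the arm holds its last target. There are 200 camera calls.

### The job

Take the spring-loaded spindle from the slanted rack and fit it between the two end cups of the roll stand: push its long, sprung pin into one cup to shorten it, swing the other end down in front of the opposite cup and let it spring home, so that both pins sit fully in their cups and the spindle stays there by itself when you let go. Push no harder than the spring needs, never jam it against the stand, and leave the other things where they are.

Things in the scene. Friction and masses are not known exactly. Their poses are not given: they have to be found in the camera images.
- spindle: the spring-loaded spindle, about 0.23 kg: a grey round barrel, 30 mm thick and 120 mm long, with a round-tipped steel pin, 10 mm thick, out of each end on the same axis; 188 mm over the tips. Origin: middle of the barrel, on its axis; its x axis runs along it towards the longer, sprung pin. At the start it lies in the rack, leaning 30 degrees, sprung pin uphill
- nose (a point): tip of the longer, sprung pin, moving with the pin. It stands out 48 mm from the barrel (tip 108 mm from the barrel's middle) and slides in by up to 32 mm against a spring: about 3 N to start it, 14 N at the end of its travel (350 N/m), then solid
- tail (a point): tip of the shorter, fixed pin, which stands out 20 mm (tip 80 mm from the barrel's middle)
- stand: the roll stand, fixed: base plate 100 x 230 x 12 mm that carries a U-shaped metal bracket: two upright cheeks 60 mm wide, 18 mm thick, inner faces 160 mm apart, a round blind cup in each, both on one level axis, 40 mm below the cheeks' tops. The bracket is clamped at some height: that axis is 95 to 135 mm above the table. Origin: centre of the base's underside; y runs from cheek to cheek
- cup_a (a point): a mark of the stand (not of the bracket), 115 mm above the table in the plane of the +y cheek's inner face. The true centre of that cup's mouth is straight above or below it by up to 20 mm: to be seen or felt. The cup is 20 mm across and goes in along the stand's +y; its floor is an adjustable insert 7 to 12 mm behind the mouth. Either pin may go in it
- cup_b (a point): the same for the cup in the -y cheek, going in along the stand's -y; its true height differs from this mark by the same amount as the other's; its floor is 7 to 12 mm behind the mouth, set on its own
- rack: slanted white rack, fixed. The spindle's barrel lies in two V rests 90 mm apart, rising 30 degrees towards the rack's +y, lower end against a foot lip. Between the rests 75 mm of the barrel is free; a 12 mm wide bar runs 34 mm below its axis. Barrel's middle 110 mm above the table. Origin: on the table under the barrel's middle; base plate 90 x 150 mm
- bottle: white plastic bottle, 52 mm across, 130 mm tall; a bystander; origin: centre of its underside
- tape: roll of white tape lying flat, 72 mm across, 25 mm tall; a bystander; origin: centre of its underside
- cup: small steel cup, 60 mm across, 55 mm tall; a bystander; origin: centre of its underside
- jar: glass jar with white lid, 64 mm across, 80 mm tall; a bystander; origin: centre of its underside

How it is judged (in metres and radians):
At the end, for the whole second after the job is handed in: The tip of the sprung pin is more than 5 mm inside one cup and the tip of the fixed pin more than 5 mm inside the other (each within 32 mm of the mark of that cup), either way round; the spindle is released and still (below 20 mm/s) (((y of nose in the frame of cup_a above 0.005 m and distance between nose and cup_a below 0.032 m and y of tail in the frame of cup_b below -0.005 m and distance between tail and cup_b below 0.032 m) or (y of nose in the frame of cup_b below -0.005 m and distance between nose and cup_b below 0.032 m and y of tail in the frame of cup_a above 0.005 m and distance between tail and cup_a below 0.032 m)) and linear speed of spindle below 0.02 m/s and contact force between the fingers and spindle below 0.1 N); the robot touches nothing.
It fails at once if the spindle is pressed against the stand with more than 50 N (contact force between spindle and stand above 50 N).
It fails at once if a bystander (bottle, tape, cup, jar) is moved more than 30 mm (distance of any of bottle, tape, cup, jar from where it was at the start of the episode above 0.03 m).
It also fails if it takes over 64 s, if anything falls off the work surface, if the arm or the gripper's body presses on something with over 40 N, if the wrist force passes 120 N, or if a joint passes its speed limit or range.

## Working session

There is one attempt and no reset: what is moved stays moved. The work goes in short steps, Python scripts to look and compute and a shell command to move; the robot and the scene stay as the last step left them, time stands still between calls to the robot, and variables do not carry over. Pictures are saved under pics/ and viewed, at most 10 in all, crops included, and the job is handed in when it is done.

```bash
mkdir -p pics; ls; python3 - <<'E'
from workcell import bot
import cv2
for n in ("scene","top"):
    im=bot.camera(n); cv2.imwrite(f"pics/{n}0.png",cv2.cvtColor(im,cv2.COLOR_RGB2BGR))
    c=bot.calibration(n); print(n,c)
print(bot.get_obs())
E
```

```text
pics
scene {'vfov': 46.8876832855521, 'cx': 321.25950202123033, 'cy': 200.2013443978877, 'camera_from_world': array([[ 0.27958572,  0.96011785, -0.00235171, -0.16703337],
       [ 0.6251872 , -0.18391198, -0.75849677, -0.28547959],
       [-0.7286788 ,  0.21059461, -0.65167256,  1.62959995],
       [ 0.        ,  0.        ,  0.        ,  1.        ]])}
top {'vfov': 53.4776660412145, 'cx': 321.4205635695111, 'cy': 197.16227323057603, 'camera_from_world': array([[-0.00921361, -0.99990626,  0.01012821, -0.00370466],
       [-0.99850208,  0.00865344, -0.05402517,  0.60440235],
       [ 0.05393246, -0.0106108 , -0.99848821,  1.00206177],
       [ 0.        ,  0.        ,  0.        ,  1.        ]])}
{'time': 0.1, 'q': array([7.62026270e+01, 5.00792416e+00, 1.00415312e+01, 9.50991749e+01,
       1.29183526e-03, 8.99994681e+01]), 'qd': array([-0.01691597, -0.04633468,  0.14578566, -0.02935382,  0.03056744,
        0.06950429]), 'joint_efforts': array([-5.77194387e-04, -5.21561122e+01,  4.65653050e+01,  1.60295359e-02,
        3.47823368e-05,  5.89609726e-06]), 'ee_pos': array([0.13111796, 0.53394932, 0.23067692]), 'tcp_rot': array([-1.79934432e+02, -1.29244310e-03,  1.66203157e+02]), 'wrist_force': array([-0.01833522,  0.50866149,  0.19783481]), 'torque': array([ 0.02559284, -0.06553815,  0.08101489]), 'grasp_force': 0.0, 'opening': 0.08526737543429332}
```

View pics/scene0.png

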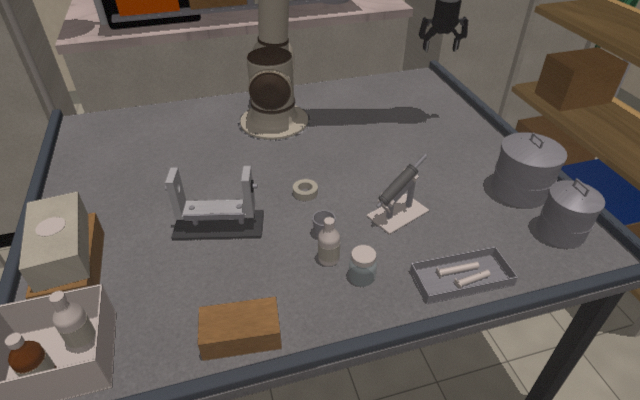

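View pics/top0.png

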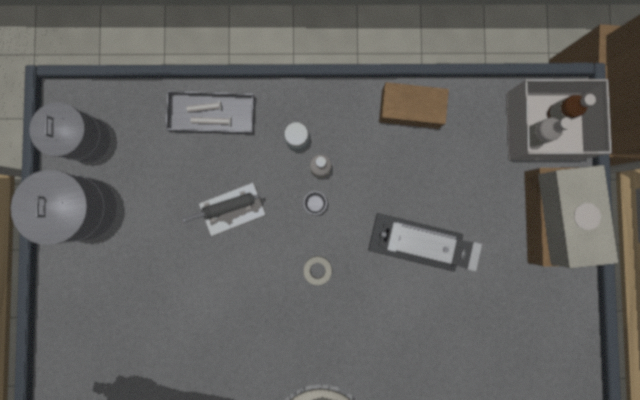

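Scene view: stand at about (215,205), spindle in the rack at (400,187) with its sprung pin up-right (425,157); tape, cup, bottle and jar lie between them. Top view: rack at (232,208), stand at (420,242). I'll zoom in on the rack and stand.

```bash
python3 - <<'E'
import cv2,numpy as np
t=cv2.imread("pics/top0.png");s=cv2.imread("pics/scene0.png")
def c(im,x,y,w=100,h=75):return cv2.resize(im[y:y+h,x:x+w],(400,300),interpolation=cv2.INTER_CUBIC)
def c2(im,x,y):return cv2.resize(im[y:y+90,x:x+120],(400,300),interpolation=cv2.INTER_CUBIC)
o=np.vstack([np.hstack([c(t,180,170),c2(t,365,200)]),np.hstack([c(s,350,150),c2(s,155,155)])])
cv2.imwrite("pics/zoom.png",cv2.convertScaleAbs(o,alpha=1.5))
E
```

```text
(no output)
```

View pics/zoom.png

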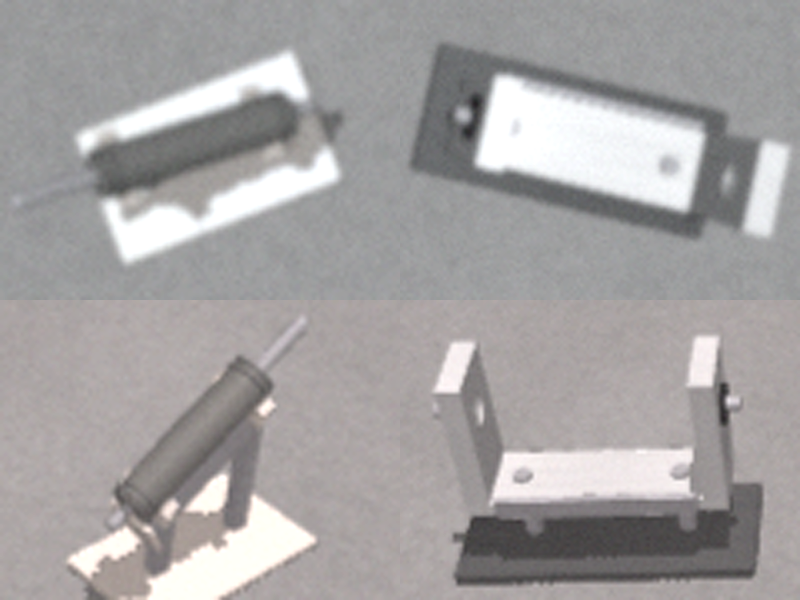

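Zoomed crops: the rack base corners, pin tips, stand base corners, cheek tops and the -y cheek's cup mouth (scene (179,189), top (463,254)) are all visible. Next I triangulate them.

```bash
cat > h.py <<'E'
from workcell import bot
import numpy as np
def ray(cal,uv):
    f=200/np.tan(np.radians(cal["vfov"]/2)); T=cal["camera_from_world"]
    d=T[:3,:3].T@np.array([(uv[0]-cal["cx"])/f,(uv[1]-cal["cy"])/f,1]); return -T[:3,:3].T@T[:3,3],d/np.linalg.norm(d)
def plane(cal,uv,z):
    o,d=ray(cal,uv); return o+d*(z-o[2])/d[2]
def tri(c1,u1,c2,u2):
    o1,d1=ray(c1,u1);o2,d2=ray(c2,u2)
    s=np.linalg.lstsq(np.c_[d1,-d2],o2-o1,rcond=None)[0]
    a,b=o1+s[0]*d1,o2+s[1]*d2; return (a+b)/2,np.linalg.norm(a-b)
E
python3 - <<'E'
from h import *
np.set_printoptions(precision=4,suppress=True)
T=bot.calibration("top");S=bot.calibration("scene")
zt=lambda x,y:(180+x/4,170+y/4)
zs=lambda x,y:(365+(x-400)*.3,200+y*.3)
sr=lambda x,y:(350+x/4,150+(y-300)/4)
ss=lambda x,y:(155+(x-400)*.3,155+(y-300)*.3)
P=np.array([plane(T,zt(*p),.008) for p in [(77,135),(293,50),(340,180),(125,263)]])
print("rack",P.mean(0),[np.linalg.norm(P[i]-P[(i+1)%4]) for i in range(4)])
d=(P[0]+P[3]-P[1]-P[2]);print("uphill yaw",np.degrees(np.arctan2(d[1],d[0])))
print("nose",tri(T,zt(15,203),S,sr(303,320)),"tail",tri(T,zt(342,118),S,sr(113,520)))
P=np.array([plane(T,zs(*p),.012) for p in [(440,45),(412,168),(700,237),(725,110)]])
print("stand",P.mean(0),[np.linalg.norm(P[i]-P[(i+1)%4]) for i in range(4)])
d=(P[0]+P[1]-P[3]-P[2]);print("y-axis yaw",np.degrees(np.arctan2(d[1],d[0])))
P=np.array([plane(S,ss(*p),.0) for p in [(455,580),(752,576)]]);print("front base",P,np.linalg.norm(P[0]-P[1]))
print("cheek -y top outer near", tri(T,zs(790,143),S,ss(455,343)), tri(T,zs(773,237),S,ss(436,392)))
print("inner", tri(T,zs(760,140),S,ss(478,343)), tri(T,zs(743,232),S,ss(462,392)))
print("cup b", tri(T,zs(728,180),S,ss(480,412)))
E
```

```text
rack [0.5757 0.2209 0.008 ] [np.float64(0.14891873848841627), np.float64(0.08953580527368617), np.float64(0.1472563429620191), np.float64(0.08817205392099416)]
uphill yaw 110.91247015646954
nose (array([0.5476, 0.2955, 0.1571]), np.float64(0.0006476393881089393)) tail (array([0.6008, 0.1385, 0.0679]), np.float64(0.023163088854928602))
stand [ 0.4874 -0.2503  0.012 ] [np.float64(0.09701532490903844), np.float64(0.2272929891390401), np.float64(0.09944288212269688), np.float64(0.22557807963877416)]
y-axis yaw 76.33090778265529
front base [[ 0.5059 -0.3732  0.    ]
 [ 0.5661 -0.1532  0.    ]] 0.22811653170666776
cheek -y top outer near (array([ 0.4972, -0.3329,  0.2133]), np.float64(0.00885044152350943)) (array([ 0.4267, -0.3601,  0.1217]), np.float64(0.003140460322976034))
inner (array([ 0.4988, -0.3168,  0.2106]), np.float64(0.0062465977017348295)) (array([ 0.4299, -0.341 ,  0.1196]), np.float64(0.001991457146966236))
cup b (array([ 0.4662, -0.3289,  0.1258]), np.float64(0.0029970874426214567))
```

```bash
cat >> h.py <<'E'
from scipy.spatial.transform import Rotation as Ro
np.set_printoptions(precision=4,suppress=True)
def now():
    o=bot.get_obs(); return np.array(o["ee_pos"]),Ro.from_euler("xyz",o["tcp_rot"],degrees=True)
def frame(z,x):  # tool rotation with z exactly, x approx
    z=np.array(z,float);z/=np.linalg.norm(z);x=np.array(x,float);x=x-z*(x@z);x/=np.linalg.norm(x)
    return Ro.from_matrix(np.c_[x,np.cross(z,x),z])
def go(p,R=None):
    c,Rc=now(); R=R or Rc
    d=Rc.inv().apply(np.array(p)-c)*1e3; w=(Rc.inv()*R).as_rotvec()
    print("shift mm",d,"rows",np.linalg.norm(d)/60,"| turn rad",w,"rows",np.linalg.norm(w)/.18)
E
python3 - <<'E'
from h import *
a=np.radians(110.9); go([.5757,.2209,.28],frame([0,0,-1],[np.cos(a),np.sin(a),0]))
T=bot.calibration("top");S=bot.calibration("scene")
zs=lambda x,y:(365+(x-400)*.3,200+y*.3)
ss=lambda x,y:(155+(x-400)*.3,155+(y-300)*.3)
for t,s in [((790,143),(436,392)),((773,237),(455,343)),((760,140),(462,392)),((743,232),(478,343)),((728,180),(480,412))]: print(*tri(T,zs(*t),S,ss(*s)))
E
```

```text
shift mm [-506.4096 -198.0495  -49.1079] rows 9.099539609978269 | turn rad [-0.0011  0.0005  0.9652] rows 5.362349007453481
[ 0.494  -0.3524  0.1716] 0.0046708884465439865
[ 0.4336 -0.3389  0.169 ] 0.0076919639496416566
[ 0.4959 -0.3346  0.1688] 0.0034615394548840345
[ 0.4365 -0.3216  0.167 ] 0.005043956596158249
[ 0.4662 -0.3289  0.1258] 0.0029970874426214567
```

```bash
python3 -m crank '[{"gripper":85,"travel":[-50.6,-19.8,-4.9],"twist":[0,0,0]},{"gripper":85,"travel":[-50.6,-19.8,-4.9],"twist":[0,0,0]},{"gripper":85,"travel":[-50.6,-19.8,-4.9],"twist":[0,0,0]},{"gripper":85,"travel":[-50.6,-19.8,-4.9],"twist":[0,0,0]},{"gripper":85,"travel":[-50.6,-19.8,-4.9],"twist":[0,0,0]},{"gripper":85,"travel":[-50.6,-19.8,-4.9],"twist":[0,0,0]},{"gripper":85,"travel":[-50.6,-19.8,-4.9],"twist":[0,0,0]},{"gripper":85,"travel":[-50.6,-19.8,-4.9],"twist":[0,0,0]},{"gripper":85,"travel":[-50.6,-19.8,-4.9],"twist":[0,0,0]},{"gripper":85,"travel":[-50.6,-19.8,-4.9],"twist":[0,0,0]}]' && python3 -m crank '[{"gripper":85,"travel":[0,0,0],"twist":[0,0,0.161]},{"gripper":85,"travel":[0,0,0],"twist":[0,0,0.161]},{"gripper":85,"travel":[0,0,0],"twist":[0,0,0.161]},{"gripper":85,"travel":[0,0,0],"twist":[0,0,0.161]},{"gripper":85,"travel":[0,0,0],"twist":[0,0,0.161]},{"gripper":85,"travel":[0,0,0],"twist":[0,0,0.161]},{"gripper":85,"travel":[0,0,0],"twist":[0,0,0]},{"gripper":85,"travel":[0,0,0],"twist":[0,0,0]}]'
python3 - <<'E'
from h import *
import cv2
print(now()[0],now()[1].as_euler("xyz",degrees=True),bot.get_obs()["q"],bot.get_obs()["wrist_force"])
print(bot.calibration("wrist")); cv2.imwrite("pics/w1.png",bot.camera("wrist")[:,:,::-1])
E
```

```text
time: 1.35
ee_pos: [0.5766, 0.2199, 0.2801]
tcp_rot: [-180.0, -0.0, 166.2]
wrist_force: [0.6, -0.3, 0.8]
opening: 0.0849
grasp_force: 0.0
time: 2.35
ee_pos: [0.5753, 0.2212, 0.2801]
tcp_rot: [-180.0, -0.0, 111.1]
wrist_force: [0.5, 0.2, -0.7]
opening: 0.085
grasp_force: 0.0
[0.5753 0.2212 0.2801] [-179.9786   -0.0001  111.0549] [ 21.0275  16.2262  28.5491 102.3443   0.0001  89.9726] [ 0.4711  0.2327 -0.7243]
{'vfov': 67.4579204374152, 'cx': 320.8498624652656, 'cy': 200.91683498464306, 'camera_from_world': array([[ 0.9331,  0.3597, -0.0005, -0.6161],
       [ 0.3435, -0.8906,  0.2979, -0.0536],
       [ 0.1067, -0.2781, -0.9546,  0.4257],
       [ 0.    ,  0.    ,  0.    ,  1.    ]])}
```

View pics/w1.png

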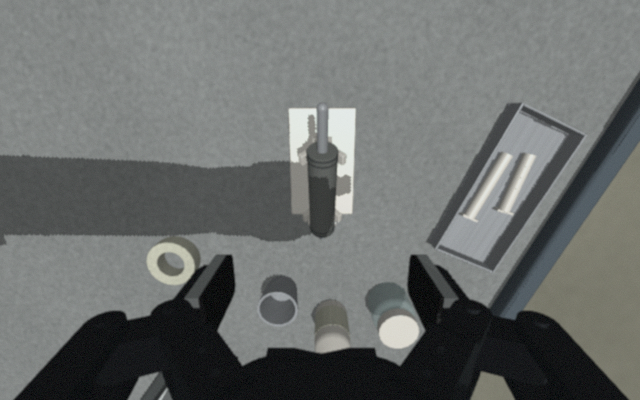

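Wrist view: spindle is vertical in the picture, nose tip at (322,104), barrel from (321,150) to (321,236), rack base corners at (289,108) and (355,108). I'll check these against the estimate and work out the grasp moves.

```bash
python3 - <<'E'
from h import *
c=bot.calibration("wrist")
print("nose",plane(c,(322,105),.164),"barrel low",plane(c,(321.5,232),.075),"base",plane(c,(289,108),.008),plane(c,(355,108),.008),plane(c,(353,213),.008))
a=np.radians(110.9);M=np.array([.5757,.2209,.110]);h=np.array([np.cos(a),np.sin(a),0])
u=h*np.cos(np.pi/6)+[0,0,.5]; z=h*.5-[0,0,np.cos(np.pi/6)]
print("pred nose",M+.108*u,"low end",M-.06*u)
R=frame(z,u)
g=M+.019*z; go(g-.09*z,R); print("tool z",z)
E
```

```text
nose [0.548  0.2943 0.164 ] barrel low [0.6021 0.1533 0.075 ] base [0.5088 0.2764 0.008 ] [0.5901 0.3077 0.008 ] [0.6448 0.1712 0.008 ]
pred nose [0.5423 0.3083 0.164 ] low end [0.5942 0.1724 0.08  ]
shift mm [-35.9119   0.2277 108.6221] rows 1.9067488087074338 | turn rad [-0.0009  0.5236  0.002 ] rows 2.9087542023596513
tool z [-0.1784  0.4671 -0.866 ]
```

```bash
python3 - <<'E'
from h import *
a=np.radians(110.9);M=np.array([.581,.2075,.108]);h=np.array([np.cos(a),np.sin(a),0])
u=h*np.cos(np.pi/6)+[0,0,.5]; z=h*.5-[0,0,np.cos(np.pi/6)]
g=M+.019*z; go(g-.09*z,frame(z,u))
E
```

```text
shift mm [-50.3214   0.3685 110.6217] rows 2.0254996635715665 | turn rad [-0.0009  0.5236  0.002 ] rows 2.9087542023596513
```

```bash
python3 -m crank '[{"gripper":85,"travel":[-25,0,36],"twist":[0,0,0]},{"gripper":85,"travel":[-25,0.4,37],"twist":[0,0,0]},{"gripper":85,"travel":[0,0,37],"twist":[0,0,0]},{"gripper":85,"travel":[0,0,0],"twist":[0,0.175,0.001]},{"gripper":85,"travel":[0,0,0],"twist":[0,0.175,0.001]},{"gripper":85,"travel":[0,0,0],"twist":[0,0.174,0]},{"gripper":85,"travel":[0,0,0],"twist":[0,0,0]},{"gripper":85,"travel":[0,0,0],"twist":[0,0,0]}]'
python3 - <<'E'
from h import *
import cv2
p,R=now();print(p,R.as_matrix()[:,2])
a=np.radians(110.9);M=np.array([.581,.2075,.108]);h=np.array([np.cos(a),np.sin(a),0])
u=h*np.cos(np.pi/6)+[0,0,.5]; z=h*.5-[0,0,np.cos(np.pi/6)]
go(M+.019*z,frame(z,u))
c=bot.calibration("wrist"); im=bot.camera("wrist");cv2.imwrite("pics/w2.png",im[:,:,::-1])
def proj(X):
    f=200/np.tan(np.radians(c["vfov"]/2));q=c["camera_from_world"]@np.r_[X,1];return q[:2]/q[2]*f+[c["cx"],c["cy"]]
for s in(.108,.06,0,-.06,-.08):print(s,proj(M+s*u))
E
```

```text
time: 3.4
ee_pos: [0.5936, 0.1746, 0.1703]
tcp_rot: [180.0, -29.9, 110.8]
wrist_force: [0.9, -0.4, 0.4]
opening: 0.0852
grasp_force: 0.0
[0.5936 0.1746 0.1703] [-0.1768  0.4658 -0.8671]
shift mm [-0.4283 -0.1501 90.5879] rows 1.5098172926402857 | turn rad [ 0.001   0.0021 -0.0016] rows 0.01569559395817634
0.108 [320.7011  56.2151]
0.06 [320.8019 131.955 ]
0 [320.9098 213.0989]
-0.06 [321.0019 282.3049]
-0.08 [321.0297 303.1652]
```

View pics/w2.png

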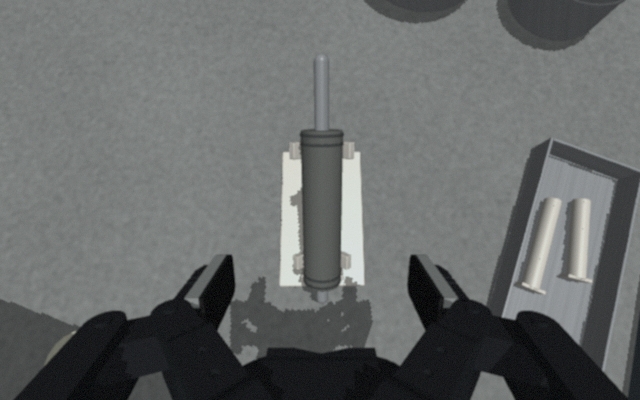

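The nose at (321,55) and barrel ends near rows 131 and 284 match the prediction, so the estimate holds. I'll advance 90 mm, grip and lift.

```bash
python3 -m crank '[{"gripper":85,"travel":[0,0,30],"twist":[0,0,0]},{"gripper":85,"travel":[0,0,30],"twist":[0,0,0]},{"gripper":85,"travel":[0,0,20],"twist":[0,0,0]},{"gripper":85,"travel":[0,0,10],"twist":[0,0,0]},{"gripper":25,"travel":[0,0,0],"twist":[0,0,0]},{"gripper":20,"travel":[0,0,0],"twist":[0,0,0]},{"gripper":20,"travel":[0,0,0],"twist":[0,0,0]},{"gripper":20,"travel":[0,0,0],"twist":[0,0,0]},{"gripper":20,"travel":[0,0,0],"twist":[0,0,0]},{"gripper":20,"travel":[0,0,0],"twist":[0,0,0]}]' 80
```

```text
time: 4.7
ee_pos: [0.5784, 0.2164, 0.0934]
tcp_rot: [179.9, -30.0, 110.8]
wrist_force: [2.1, -2.0, 5.8]
opening: 0.028
grasp_force: 78.6
```

```bash
python3 -m crank '[{"gripper":20,"travel":[0,0,-20],"twist":[0,0,0]},{"gripper":20,"travel":[0,0,-40],"twist":[0,0,0]},{"gripper":20,"travel":[0,0,-50],"twist":[0,0,0]},{"gripper":20,"travel":[0,0,-50],"twist":[0,0,0]},{"gripper":20,"travel":[0,0,0],"twist":[0,-0.175,0]},{"gripper":20,"travel":[0,0,0],"twist":[0,-0.175,0]},{"gripper":20,"travel":[0,0,0],"twist":[0,-0.174,0]},{"gripper":20,"travel":[0,0,0],"twist":[0,0,0]},{"gripper":20,"travel":[0,0,0],"twist":[0,0,0]}]'
python3 - <<'E'
from h import *
import cv2
p,R=now();print(p,R.as_euler("xyz",degrees=True))
c=bot.calibration("wrist"); im=bot.camera("wrist");cv2.imwrite("pics/w3.png",im[:,:,::-1])
G=p+R.apply([0,0,-.019]);x=R.apply([1,0,0])
f=200/np.tan(np.radians(c["vfov"]/2))
for s in(.108,.06,0):
    q=c["camera_from_world"]@np.r_[G+s*x,1];print(s,q[:2]/q[2]*f+[c["cx"],c["cy"]])
hd=np.radians(76.3);s=np.array([np.cos(hd),np.sin(hd),0]);C=np.array([.4874,-.2503,.127])
print("cup A",C+.08*s)
# waypoint above stand, 130mm over axis
go(C+[0,0,.15-.019],frame([0,0,-1],s))
print(bot.get_obs()["wrist_force"])
E
```

```text
time: 5.82
ee_pos: [0.6057, 0.1419, 0.2303]
tcp_rot: [-179.9, -0.1, 110.8]
wrist_force: [-0.2, -0.6, -1.7]
opening: 0.0281
grasp_force: 79.3
[0.6057 0.1419 0.2303] [-179.9058   -0.1472  110.757 ]
0.108 [321.2593  14.8609]
0.06 [321.1539 148.9704]
0 [321.0524 278.0987]
cup A [ 0.5063 -0.1726  0.127 ]
shift mm [-324.3571 -249.375   -28.1165] rows 6.835079568673511 | turn rad [-0.0023 -0.0017  0.6005] rows 3.336045472777685
[-0.7545  0.2883 -2.3984]
```

View pics/w3.png

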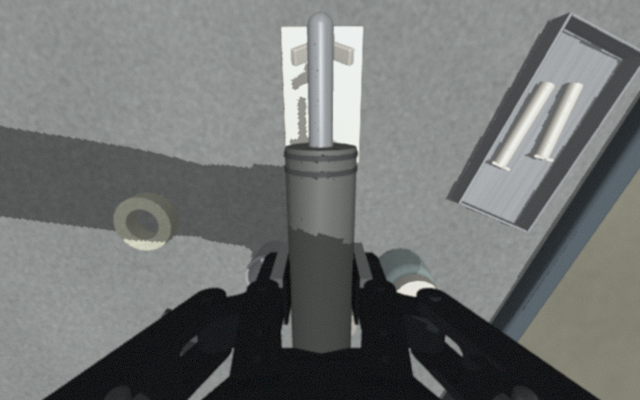

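Nose seen at (320,13) vs predicted (321,15): the grasp is centred. Now I carry it above the stand, yawed 20° (tail swung towards +x), and look at the +y cheek.

```bash
cat >> h.py <<'E'
def pose(yaw_off,nose_y,lat=0,zax=.127,C=(.4874,-.2503),sy=76.3,L=.108):
    """TCP pose putting the nose at stand y=nose_y (lat along stand x), spindle yawed by yaw_off from stand y"""
    a=np.radians(sy);s=np.array([np.cos(a),np.sin(a),0]);l=np.array([np.sin(a),-np.cos(a),0])
    b=np.radians(sy+yaw_off);x=np.array([np.cos(b),np.sin(b),0])
    return np.array([*C,zax-.019])+nose_y*s+lat*l-L*x, frame([0,0,-1],x)
E
python3 - <<'E'
from h import *
go(*pose(20,.068,zax=.26))
E
```

```text
shift mm [-372.8954 -237.791   -11.2454] rows 7.373413424364579 | turn rad [-0.002  -0.002   0.2514] rows 1.3968427593104509
```

```bash
python3 -m crank '[{"gripper":20,"travel":[-30,-20,-1.2],"twist":[0,0,0]},{"gripper":20,"travel":[-45,-29,-1.4],"twist":[0,0,0]},{"gripper":20,"travel":[-49,-31,-1.4],"twist":[0,0,0]},{"gripper":20,"travel":[-49,-31,-1.4],"twist":[0,0,0]},{"gripper":20,"travel":[-49,-31,-1.4],"twist":[0,0,0]},{"gripper":20,"travel":[-49,-31,-1.4],"twist":[0,0,0]},{"gripper":20,"travel":[-49,-31,-1.4],"twist":[0,0,0]},{"gripper":20,"travel":[-33,-21,-1],"twist":[0,0,0]},{"gripper":20,"travel":[-20,-12.8,-0.6],"twist":[0,0,0]},{"gripper":20,"travel":[0,0,0],"twist":[-0.001,-0.001,0.126]},{"gripper":20,"travel":[0,0,0],"twist":[-0.001,-0.001,0.125]},{"gripper":20,"travel":[0,0,0],"twist":[0,0,0]}]'
python3 - <<'E'
from h import *
import cv2
print(now()[0],now()[1].as_euler("xyz",degrees=True),bot.get_obs()["wrist_force"])
go(*pose(20,.068,zax=.26))
c=bot.calibration("wrist"); cv2.imwrite("pics/w4.png",bot.camera("wrist")[:,:,::-1])
f=200/np.tan(np.radians(c["vfov"]/2))
a=np.radians(76.3)
for y in(.08,.098):
  for l in(-.03,.03):
    X=[.4874+y*np.cos(a)+l*np.sin(a),-.2503+y*np.sin(a)-l*np.cos(a),.167,1];q=c["camera_from_world"]@X;print(y,l,q[:2]/q[2]*f+[c["cx"],c["cy"]])
cv2.imwrite("pics/s4.png",bot.camera("scene")[:,:,::-1])
np.savez("w4.npz",**c)
E
```

```text
time: 7.38
ee_pos: [0.5151, -0.2922, 0.2416]
tcp_rot: [179.9, 0.0, 96.3]
wrist_force: [0.4, -0.0, -2.9]
opening: 0.0279
grasp_force: 79.5
[ 0.5151 -0.2922  0.2416] [179.9118   0.0053  96.2963] [ 0.408  -0.0044 -2.9019]
shift mm [0.6145 0.3063 0.5817] rows 0.014998172524201731 | turn rad [ 0.0015  0.0001 -0.0001] rows 0.008577175783179413
0.08 -0.03 [283.5748  18.4306]
0.08 0.03 [370.5833  54.002 ]
0.098 -0.03 [292.5155 -12.5913]
0.098 0.03 [381.5183  24.9171]
```

View pics/w4.png

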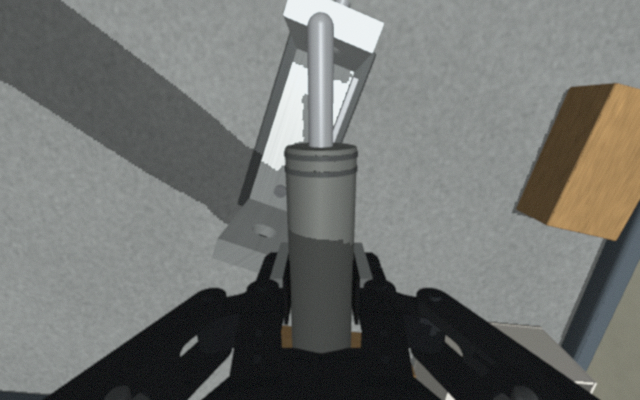

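Wrist view: +y cheek's inner top edge runs (285,17)–(374,54), outer corner (384,22), within 2–3 px of the prediction; the -y cup mouth shows near (264,230). I'll triangulate to settle the axis height.

```bash
python3 - <<'E'
from h import *
import cv2
w=dict(np.load("w4.npz"));S=bot.calibration("scene");T=bot.calibration("top")
ss=lambda x,y:(155+(x-400)*.3,155+(y-300)*.3)
zs=lambda x,y:(365+(x-400)*.3,200+y*.3)
print("A inner +x",tri(w,(374,54),S,ss(690,387)),"-x",tri(w,(285,17),S,ss(695,337)))
print("A outer +x",tri(w,(384,22),S,ss(715,387)))
print("cup b",tri(w,(264,230),S,ss(480,412)),tri(w,(264,230),T,zs(728,180)))
for z in(.165,.169,.173):print(z,[plane(w,u,z) for u in((285,17),(374,54))],np.linalg.norm(plane(w,(285,17),z)-plane(w,(374,54),z)))
im=cv2.imread("pics/w4.png");s=cv2.imread("pics/scene0.png")
a=cv2.resize(im[195:270,205:305],(800,600),interpolation=cv2.INTER_CUBIC)[:, :]
b=cv2.resize(s[163:213,162:202],(480,600),interpolation=cv2.INTER_CUBIC)
o=np.hstack([cv2.resize(a,(400,300)),cv2.resize(b,(240,300))]);cv2.imwrite("pics/z4.png",cv2.convertScaleAbs(cv2.resize(o,None,fx=1.25,fy=1.25),alpha=1.7))
E
```

```text
A inner +x (array([ 0.5374, -0.1785,  0.1689]), np.float64(0.0024675832122214945)) -x (array([ 0.4782, -0.1647,  0.1684]), np.float64(0.00043273240003150105))
A outer +x (array([ 0.5409, -0.1604,  0.1679]), np.float64(0.0004775553881565625))
cup b (array([ 0.4668, -0.3287,  0.1264]), np.float64(0.0028333285045298185)) (array([ 0.4657, -0.3316,  0.123 ]), np.float64(0.0002840408365717704))
0.165 [array([ 0.4778, -0.1641,  0.165 ]), array([ 0.538 , -0.1791,  0.165 ])] 0.06207268428780587
0.169 [array([ 0.4783, -0.1651,  0.169 ]), array([ 0.5374, -0.1798,  0.169 ])] 0.060936395614397044
0.173 [array([ 0.4788, -0.166 ,  0.173 ]), array([ 0.5369, -0.1805,  0.173 ])] 0.05980010694098815
```

View pics/z4.png

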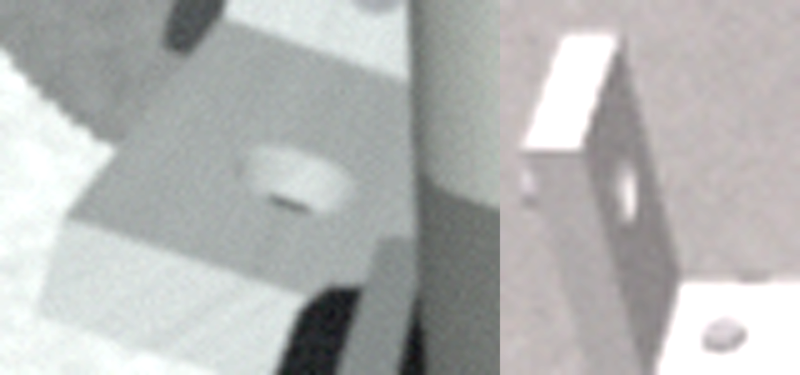

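Crop: the -y cup mouth is centred at wrist pixel (264.6,231) and scene pixel (178.8,188.3), giving an axis height of about 0.127–0.128, which agrees with the cheek tops (0.1685) minus 40 mm. I'll descend with the nose short of cup A.

```bash
sed -i 's/zax=.127,C=(.4874,-.2503),sy=76.3/zax=.128,C=(.4875,-.2504),sy=75.9/' h.py; python3 - <<'E'
from h import *
go(*pose(20,.066))
E
```

```text
shift mm [ -1.8132  -1.0993 132.7709] rows 2.213131312140054 | turn rad [0.0016 0.0007 0.0098] rows 0.05517644438574939
```

```bash
python3 -m crank '[{"gripper":20,"travel":[-1.8,-1.1,20],"twist":[0.0015,0,0.008]},{"gripper":20,"travel":[0,0,30],"twist":[0,0,0]},{"gripper":20,"travel":[0,0,30],"twist":[0,0,0]},{"gripper":20,"travel":[0,0,25],"twist":[0,0,0]},{"gripper":20,"travel":[0,0,18],"twist":[0,0,0]},{"gripper":20,"travel":[0,0,9.8],"twist":[0,0,0]},{"gripper":20,"travel":[0,0,0],"twist":[0,0,0]},{"gripper":20,"travel":[0,0,0],"twist":[0,0,0]}]'
python3 - <<'E'
from h import *
import cv2
print(bot.get_obs()["wrist_force"])
go(*pose(20,.066)); go(*pose(20,.084)); go(*pose(20,.090))
im=bot.camera("wrist");s=bot.camera("scene")
cv2.imwrite("pics/z5.png",np.hstack([cv2.resize(im[0:200,220:420],(400,400)),cv2.resize(s[155:245,155:265],(400,400*90//110+73))[:400]])[:,:,::-1])
E
```

```text
time: 8.48
ee_pos: [0.5153, -0.2936, 0.1104]
tcp_rot: [179.9, 0.1, 95.9]
wrist_force: [-0.4, 0.3, -2.2]
opening: 0.0281
grasp_force: 79.5
[-0.3572  0.2658 -2.182 ]
shift mm [-0.1667 -0.6405  1.4228] rows 0.026153224182845193 | turn rad [0.0016 0.0026 0.0003] rows 0.01696650617506228
shift mm [16.7459  5.521   1.3887] rows 0.29478539670688714 | turn rad [0.0016 0.0026 0.0003] rows 0.01696650617506228
shift mm [22.3834  7.5748  1.3773] rows 0.39450801821652554 | turn rad [0.0016 0.0026 0.0003] rows 0.01696650617506228
```

View pics/z5.png

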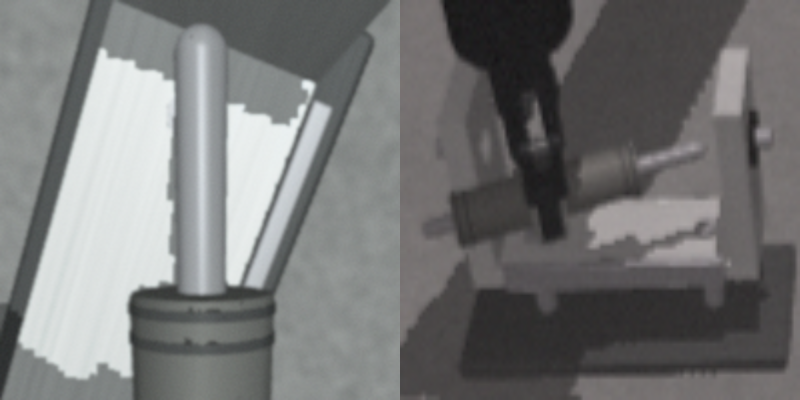

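The nose stands just inside the cheeks and the tail clears the -y cheek on the +x side. I'll push in along the stand's y in small steps and watch the force.

```bash
python3 -m crank '[{"gripper":20,"travel":[4.7,1,0.5],"twist":[0,0.002,0]},{"gripper":20,"travel":[5.6,2.1,0.4],"twist":[0,0,0]},{"gripper":20,"travel":[6.4,2.3,0],"twist":[0,0,0]},{"gripper":20,"travel":[0,0,0],"twist":[0,0,0]}]'; python3 -m crank '[{"gripper":20,"travel":[4.7,1.7,0],"twist":[0,0,0]},{"gripper":20,"travel":[0,0,0],"twist":[0,0,0]},{"gripper":20,"travel":[0,0,0],"twist":[0,0,0]}]'
python3 - <<'E'
from h import *
o=bot.get_obs();f=o["wrist_force"];print(f,now()[1].inv().apply(f),o["torque"])
go(*pose(20,.090)); go(*pose(20,.1))
E
```

```text
time: 9.07
ee_pos: [0.5188, -0.2754, 0.1087]
tcp_rot: [180.0, -0.0, 96.0]
wrist_force: [-0.3, 0.4, -1.3]
opening: 0.0278
grasp_force: 79.5
time: 9.45
ee_pos: [0.5196, -0.2717, 0.1085]
tcp_rot: [180.0, 0.0, 95.9]
wrist_force: [-2.3, -3.4, -1.0]
opening: 0.0278
grasp_force: 79.8
[-2.3076 -3.3537 -0.9655] [-3.0987 -2.6399  0.9662] [-0.6005  0.4317  0.2549]
shift mm [ 1.0396  1.0379 -0.4508] rows 0.025610067290204368 | turn rad [ 0.0002  0.0004 -0.0001] rows 0.0025292370192502127
shift mm [10.437   4.4569 -0.4538] rows 0.18929648480119665 | turn rad [ 0.0002  0.0004 -0.0001] rows 0.0025292370192502127
```

Floor contact felt with the nose about 9 mm inside cup A (3.8 N). Next I compress along the axis.

```bash
python3 -m crank '[{"gripper":20,"travel":[5,0,0],"twist":[0,0,0]},{"gripper":20,"travel":[5,0,0],"twist":[0,0,0]},{"gripper":20,"travel":[0,0,0],"twist":[0,0,0]}]' && python3 -m crank '[{"gripper":20,"travel":[5,0,0],"twist":[0,0,0]},{"gripper":20,"travel":[5,0,0],"twist":[0,0,0]},{"gripper":20,"travel":[3.5,0,0],"twist":[0,0,0]},{"gripper":20,"travel":[0,0,0],"twist":[0,0,0]}]'
python3 - <<'E'
from h import *
o=bot.get_obs();f=o["wrist_force"];p,R=now();print(f,R.inv().apply(f),R.as_euler("xyz",degrees=True))
a=np.radians(75.9);s=np.array([np.cos(a),np.sin(a)]);l=np.array([s[1],-s[0]])
x=R.as_matrix()[:2,0];d=p[:2]-[.4875,-.2504]
for n,q in(("mid",d),("tail",d-.08*x),("vnose",d+.108*x)):print(n,q@s,q@l)
E
```

```text
time: 9.82
ee_pos: [0.5186, -0.2621, 0.1087]
tcp_rot: [180.0, 0.1, 95.9]
wrist_force: [-3.1, -8.0, -0.6]
opening: 0.028
grasp_force: 79.8
time: 10.32
ee_pos: [0.5172, -0.2496, 0.1089]
tcp_rot: [180.0, 0.2, 95.8]
wrist_force: [-3.4, -11.8, -0.5]
opening: 0.0279
grasp_force: 79.8
[ -3.4121 -11.7502  -0.5018] [-11.3402  -4.5906   0.5367] [179.9901   0.1803  95.8427]
mid 0.008043052455344207 0.028586752240758802
tail -0.06715931280998326 0.05587302857123086
vnose 0.10956624556353628 -0.008249720805378476
```

```bash
python3 -m crank '[{"gripper":20,"travel":[0.3,-3.64,0],"twist":[0,0,0.0436]},{"gripper":20,"travel":[0.3,-3.64,0],"twist":[0,0,0.0436]},{"gripper":20,"travel":[0.3,-3.64,0],"twist":[0,0,0.0436]},{"gripper":20,"travel":[0,0,0],"twist":[0,0,0]},{"gripper":20,"travel":[0,0,0],"twist":[0,0,0]}]'
cat > st.py <<'E'
from h import *
o=bot.get_obs();f=o["wrist_force"];p,R=now();print(f,R.inv().apply(f),R.as_euler("xyz",degrees=True),p[2])
a=np.radians(75.9);s=np.array([np.cos(a),np.sin(a)]);l=np.array([s[1],-s[0]])
x=R.as_matrix()[:2,0];d=p[:2]-[.4875,-.2504]
for n,q in(("mid",d),("tail",d-.08*x),("vnose",d+.108*x)):print(n,q@s,q@l)
E
python3 st.py
```

```text
time: 10.95
ee_pos: [0.5061, -0.2495, 0.1089]
tcp_rot: [180.0, 0.2, 88.3]
wrist_force: [-4.0, -10.9, -0.3]
opening: 0.0278
grasp_force: 79.8
[ -4.0193 -10.8695  -0.2936] [-10.9814  -3.7003   0.3248] [179.9788   0.1701  88.3265] 0.10886103788530264
mid 0.005440806691350474 0.017779212835147364
tail -0.0726846911871915 0.034994037455543234
vnose 0.11091022882738212 -0.005460800402387061
```

```bash
python3 -m crank '[{"gripper":20,"travel":[0.5,-3.64,0],"twist":[0,0,0.0436]},{"gripper":20,"travel":[0.4,-3.64,0],"twist":[0,0,0.0436]},{"gripper":20,"travel":[0.4,-3.64,0],"twist":[0,0,0.0436]},{"gripper":20,"travel":[0,0,0],"twist":[0,0,0]}]' && python3 st.py
```

```text
time: 11.45
ee_pos: [0.4951, -0.2473, 0.1088]
tcp_rot: [180.0, 0.2, 80.8]
wrist_force: [-5.1, -11.4, -0.3]
opening: 0.0278
grasp_force: 79.8
[ -5.0648 -11.4172  -0.3136] [-12.0798  -3.172    0.3468] [179.9673   0.1661  80.7884] 0.10883161198541777
mid 0.00483437250700914 0.006611040698045874
tail -0.07487429552425238 0.013428259091274704
vnose 0.11244107434921219 -0.00259220413281304
```

```bash
python3 -m crank '[{"gripper":20,"travel":[0.3,-3.6,0],"twist":[0,0.001,0.043]},{"gripper":20,"travel":[0.2,-3.5,0],"twist":[0,0.001,0.042]},{"gripper":20,"travel":[0,0,0],"twist":[0,0,0]},{"gripper":20,"travel":[0,0,0],"twist":[0,0,0]}]' && python3 st.py; python3 - <<'E'
from h import *
import cv2
im=bot.camera("scene");w=bot.camera("wrist")
cv2.imwrite("pics/z6.png",np.hstack([cv2.resize(w[100:400,120:420],(400,400)),cv2.resize(im[160:230,160:260],(400,280),interpolation=cv2.INTER_CUBIC)[np.r_[0:280,[0]*120]]])[:,:,::-1])
E
```

```text
time: 11.95
ee_pos: [0.4882, -0.2455, 0.1087]
tcp_rot: [180.0, 0.0, 76.0]
wrist_force: [-4.5, -10.5, 0.6]
opening: 0.0276
grasp_force: 79.7
[ -4.4902 -10.5289   0.5944] [-11.3044  -1.8     -0.586 ] [179.9774   0.0458  75.9522] 0.10872453756605066
mid 0.004889211918824658 -0.0005317059510658776
tail -0.07511072931264183 -0.0004588602527494798
vnose 0.1128891325813044 -0.0006300476437930129
```

View pics/z6.png

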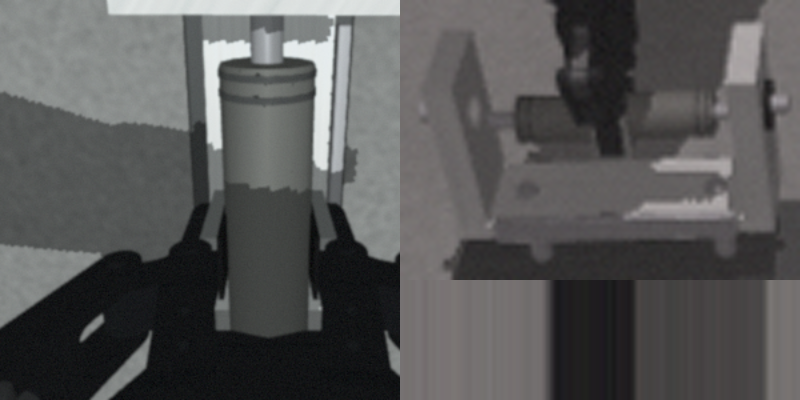

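```bash
python3 - <<'E'
from h import *
import cv2
c=bot.calibration("scene");f=200/np.tan(np.radians(c["vfov"]/2))
p,R=now();G=p+R.apply([0,0,-.019]);x=R.apply([1,0,0])
for n,X in(("tail",G-.08*x),("barrel end",G-.06*x),("barrel front",G+.06*x),("mouthB",G-(.08+p[2]*0+.0049)*x),("mouth B +5mm z",G-.0849*x+[0,0,.005])):
    q=c["camera_from_world"]@np.r_[X,1];print(n,X,q[:2]/q[2]*f+[c["cx"],c["cy"]])
im=bot.camera("scene");o=cv2.resize(im[175:205,165:205],(800,600),interpolation=cv2.INTER_CUBIC)
cv2.imwrite("pics/z7.png",cv2.convertScaleAbs(o,alpha=1.8)[:,:,::-1])
E
```

```text
tail [ 0.4688 -0.3231  0.1278] [180.672  188.0737]
barrel end [ 0.4736 -0.3037  0.1277] [188.8459 187.8681]
barrel front [ 0.5027 -0.1873  0.1276] [237.7208 186.6386]
mouthB [ 0.4676 -0.3279  0.1278] [178.6681 188.1241]
mouth B +5mm z [ 0.4676 -0.3279  0.1328] [178.2534 186.5461]
```

View pics/z7.png

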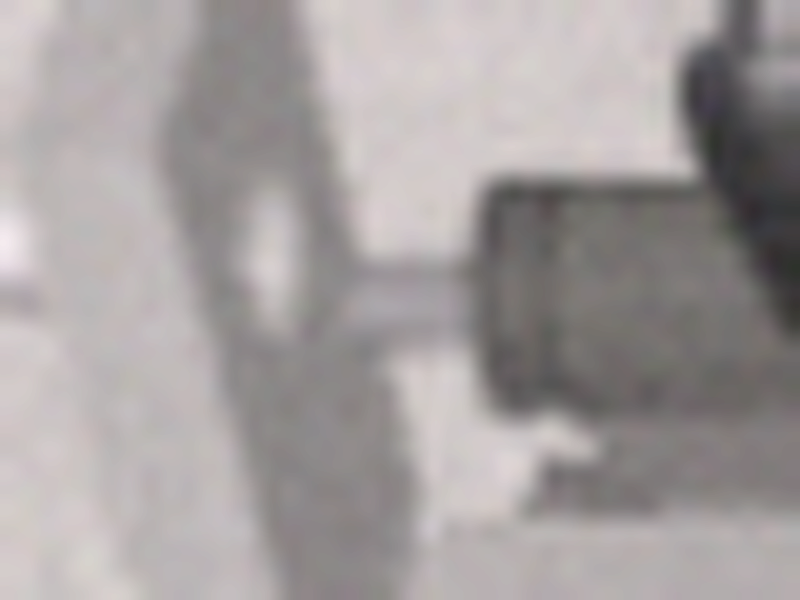

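Crop: the tail pin's axis is at row ≈190 while the cup B mouth is centred at row ≈188, so the spindle seems to sit a few mm low. I'll feel the cup's vertical slack with the nose: raise in small steps and watch fz.

```bash
for i in 1; do :; done; python3 -m crank '[{"gripper":20,"travel":[0,0,-2],"twist":[0,0,0]},{"gripper":20,"travel":[0,0,0],"twist":[0,0,0]}]'; python3 -m crank '[{"gripper":20,"travel":[0,0,-2],"twist":[0,0,0]},{"gripper":20,"travel":[0,0,0],"twist":[0,0,0]}]';python3 st.py
```

```text
time: 12.35
ee_pos: [0.4881, -0.2456, 0.1104]
tcp_rot: [-180.0, 0.1, 76.0]
wrist_force: [-4.4, -11.2, -2.8]
opening: 0.0279
grasp_force: 79.6
time: 12.6
ee_pos: [0.488, -0.2456, 0.112]
tcp_rot: [-180.0, 0.1, 75.9]
wrist_force: [-3.3, -12.3, -5.4]
opening: 0.0275
grasp_force: 79.3
[ -3.3145 -12.2611  -5.3555] [-12.6929  -0.2347   5.37  ] [-179.9608    0.0648   75.9484] 0.11198982947795426
mid 0.004772978273235275 -0.0007232455813638926
tail -0.07522694203660298 -0.0006557307050183619
vnose 0.11277287069151691 -0.0008143906644303635
```

```bash
python3 -m crank '[{"gripper":20,"travel":[0,0,-2],"twist":[0,0,0]},{"gripper":20,"travel":[0,0,0],"twist":[0,0,0]}]';python3 st.py
```

```text
time: 12.85
ee_pos: [0.4879, -0.2456, 0.1136]
tcp_rot: [-179.9, 0.1, 75.9]
wrist_force: [-2.8, -12.3, -8.2]
opening: 0.0277
grasp_force: 79.2
[ -2.7863 -12.3346  -8.2044] [-12.6308   0.3025   8.2212] [-179.9322    0.0781   75.944 ] 0.11363251878531049
mid 0.0046942611011802065 -0.0008151820078877871
tail -0.07530564095268225 -0.0007537852217708911
vnose 0.11269412887389452 -0.0008980676691455929
```

```bash
cat > br.py <<'E'
from h import *
import cv2
def edges(g,c):
    col=g[176:202,c].mean(1); d=np.diff(cv2.GaussianBlur(col.reshape(-1,1),(1,5),0.8).ravel())
    t=np.argmin(d[3:14])+3; b=np.argmax(d[12:25])+12
    sub=lambda i:i+ (d[i-1]-d[i+1])/(2*(d[i-1]-2*d[i]+d[i+1]))+.5
    return 176+sub(t),176+sub(b)
def show(g):
    for c in([189,190,191],[190,191],[191,192]):
        t,b=edges(g,c);print(c,t,b,(t+b)/2)
if __name__=="__main__":
    z=cv2.imread("pics/z7.png",0);z=cv2.resize(z,(40,30),interpolation=cv2.INTER_AREA).astype(float)/1.8
    g0=np.zeros((400,640));g0[175:205,165:205]=z;print("before");show(g0)
    g=cv2.cvtColor(bot.camera("scene"),cv2.COLOR_RGB2GRAY).astype(float);print("now");show(g)
E
python3 br.py
```

```text
before
[189, 190, 191] 183.40497573654451 195.36591325040357 189.38544449347404
[190, 191] 183.32749441335514 195.43725063768966 189.38237252552238
[191, 192] 183.3352511451368 195.20594566124203 189.2705984031894
now
[189, 190, 191] 180.464435658965 192.7626621842478 186.6135489216064
[190, 191] 180.4297283934438 192.91323522400148 186.67148180872266
[191, 192] 180.53740804772886 192.90315908720646 186.72028356746767
```

The barrel end rose 2.7 px (8.6 mm) for 4.9 mm of lift: the nose is pinned and the tail pivots. The target is row ≈187.5, so I'll lower 1.7 mm and re-measure.

```bash
python3 -m crank '[{"gripper":20,"travel":[0,0,1.7],"twist":[0,0,0]},{"gripper":20,"travel":[0,0,0],"twist":[0,0,0]},{"gripper":20,"travel":[0,0,0],"twist":[0,0,0]}]';python3 br.py; python3 - <<'E'
from h import *
import cv2
# cup B bright blob centre in first picture and now; barrel front end too
for n,im in(("t0",cv2.imread("pics/scene0.png")),("now",bot.camera("scene")[:,:,::-1])):
    g=cv2.cvtColor(im,cv2.COLOR_BGR2GRAY).astype(int); print(n);print(g[180:197,173:184])
E
```

```text
time: 13.28
ee_pos: [0.4879, -0.2456, 0.1121]
tcp_rot: [-179.9, 0.1, 75.9]
wrist_force: [-3.9, -10.8, -4.5]
opening: 0.0279
grasp_force: 79.3
before
[189, 190, 191] 183.40497573654451 195.36591325040357 189.38544449347404
[190, 191] 183.32749441335514 195.43725063768966 189.38237252552238
[191, 192] 183.3352511451368 195.20594566124203 189.2705984031894
now
[189, 190, 191] 181.45511151205105 193.60178349524335 187.52844750364721
[190, 191] 181.39087848398387 193.6453425186728 187.51811050132835
[191, 192] 181.4607438973088 193.61794577131184 187.53934483431033
t0
[[122  80  86  84  83  86  84  83  99 111 109]
 [ 97  83  83  81  84  84  84  87  97 111 111]
 [ 95  81  82  82  80  81  86  82  91 110 111]
 [ 88  81  84  83  83  82  85  82  88 104 109]
 [ 90  84  82  81  86  93  90  82  85  99 110]
 [ 95  84  83  82  91 102 101  85  85  96 112]
 [ 99  83  84  83  96 111 118  91  82  91 112]
 [101  89  86  88 100 123 134  91  82  89 105]
 [101  91  84  87 101 125 141  92  81  85  96]
 [103  97  83  84  94 121 143  93  84  85  98]
 [104 100  84  85  86 114 139  90  82  82  88]
 [104 102  91
[... 373 characters left out ...]
  79  78  77  79  74  78  76  86 113 112]
 [ 80  77  74  76  75  80  81  75  85 107 113]
 [ 89  76  77  78  84  93  86  77  82  96 111]
 [ 90  79  76  79  89 103  96  77  79  93 108]
 [ 97  78  79  81  93 109 101  84  76  79  91]
 [ 99  82  77  82 102 116 103  81  79  84  88]
 [101  90  78  82  98 115 103  83  82  89  94]
 [103  95  76  81  91 107  98  81  76  82  83]
 [104  99  80  78  84 100  93  81  76  72  78]
 [102 101  89  76  79  89  87  75  75  76  84]
 [104 103  93  79  75  77  78  76  76  76  81]
 [104 103  98  78  76  76  75  76  76  75  79]
 [104 105 101  77  78  76  77  76  75  76  74]
 [103 105 102  87  79  78  76  77  76  74  75]
 [103 104 101  92  75  78  75  74  78  76  74]]
```

Cup B is centred at row ≈188 and the tail axis there is ≈187.5, which is well inside the slack. I'll ease the tail back into cup B.

```bash
python3 -m crank '[{"gripper":20,"travel":[-3,0,0],"twist":[0,0,0]},{"gripper":20,"travel":[-3,0,0],"twist":[0,0,0]},{"gripper":20,"travel":[0,0,0],"twist":[0,0,0]}]';python3 st.py; python3 br.py|tail -3
```

```text
time: 13.75
ee_pos: [0.4865, -0.2512, 0.1121]
tcp_rot: [-180.0, 0.0, 76.0]
wrist_force: [-2.5, -9.7, -5.5]
opening: 0.0278
grasp_force: 79.3
[-2.4593 -9.6566 -5.493 ] [-9.9624 -0.037   5.4973] [-179.9508    0.0242   75.9519] 0.11214073537431515
mid -0.001023550846701082 -0.0007565664740269539
tail -0.08102351090141137 -0.000684100912691949
vnose 0.10697639522715781 -0.0008543949818292059
[189, 190, 191] 181.42187266155088 193.77353153936303 187.59770210045696
[190, 191] 181.35262271853 193.7696014152287 187.56111206687933
[191, 192] 181.46362820253435 193.7001955240674 187.5819118633009
```

```bash
python3 -m crank '[{"gripper":20,"travel":[-3,0,0],"twist":[0,0,0]},{"gripper":20,"travel":[0,0,0],"twist":[0,0,0]}]';python3 st.py
```

```text
time: 14.05
ee_pos: [0.4859, -0.254, 0.1121]
tcp_rot: [-180.0, 0.0, 76.0]
wrist_force: [-2.8, -8.5, -6.5]
opening: 0.0282
grasp_force: 79.3
[-2.7655 -8.4915 -6.5052] [-8.9082 -0.618   6.5064] [-179.9553    0.0043   75.9612] 0.11212423110314396
mid -0.0038525019512257734 -0.0007088134791625864
tail -0.08385245606328882 -0.0006233380452116781
vnose 0.10414743610005933 -0.0008242053149963093
```

```bash
python3 -m crank '[{"gripper":20,"travel":[-2.5,0,0.3],"twist":[0,0,0]},{"gripper":20,"travel":[0,0,0],"twist":[0,0,0]}]';python3 st.py
```

```text
time: 14.3
ee_pos: [0.4853, -0.2562, 0.1119]
tcp_rot: [-180.0, -0.0, 76.0]
wrist_force: [-1.7, -7.9, -4.1]
opening: 0.028
grasp_force: 79.3
[-1.7445 -7.9264 -4.1037] [-8.1139  0.232   4.1014] [-179.9591   -0.0146   75.97  ] 0.11187639628731741
mid -0.006168256612591396 -0.0006940098988849422
tail -0.08616819434353143 -0.0005963108898440235
vnose 0.10183165932417765 -0.0008259035610901772
```

```bash
python3 -m crank '[{"gripper":20,"travel":[-2,0,0.3],"twist":[0,0,0]},{"gripper":20,"travel":[0,0,0],"twist":[0,0,0]}]';python3 st.py
```

```text
time: 14.55
ee_pos: [0.4849, -0.258, 0.1116]
tcp_rot: [-180.0, -0.0, 76.0]
wrist_force: [-2.2, -7.0, -6.1]
opening: 0.0281
grasp_force: 79.3
[-2.2206 -6.9645 -6.0992] [-7.2981 -0.4631  6.0958] [-179.9639   -0.0297   75.9772] 0.11159460694111438
mid -0.007997907673248353 -0.0006612623128247484
tail -0.08799782441739783 -0.0005535326749946686
vnose 0.10000197993135343 -0.0008066973238953597
```

```bash
python3 -m crank '[{"gripper":20,"travel":[-2,0,0.3],"twist":[0,0,0]},{"gripper":20,"travel":[0,0,0],"twist":[0,0,0]}]';python3 st.py
```

```text
time: 14.8
ee_pos: [0.4845, -0.2598, 0.1113]
tcp_rot: [-180.0, -0.0, 76.0]
wrist_force: [-3.1, -5.4, -3.7]
opening: 0.0279
grasp_force: 79.3
[-3.0571 -5.3779 -3.7312] [-5.9612 -1.6616  3.7274] [-179.9689   -0.0455   75.9842] 0.11134456941118978
mid -0.009860699252759795 -0.0006253422188468732
tail -0.08986058773695263 -0.0005078167344055116
vnose 0.09813915020090053 -0.0007840016228427103
```

```bash
python3 -m crank '[{"gripper":20,"travel":[-2,0,0.3],"twist":[0,0,0]},{"gripper":20,"travel":[0,0,0],"twist":[0,0,0]}]';python3 st.py
```

```text
time: 15.05
ee_pos: [0.4843, -0.2607, 0.1113]
tcp_rot: [-180.0, -0.2, 76.0]
wrist_force: [-1.7, -0.9, -3.2]
opening: 0.0277
grasp_force: 79.6
[-1.7333 -0.9023 -3.1503] [-1.3031 -1.4631  3.1471] [-179.9795   -0.1648   76.0301] 0.1112506311089174
mid -0.010762930947901416 -0.0005952845762744566
tail -0.09076239390327824 -0.00041365709179240457
vnose 0.0972363440418573 -0.0008404816803252243
```

Tail is on cup B's floor (axial force fell to about 1 N, tail ≈10 mm deep). Next: open, check, and withdraw upwards.

```bash
python3 -m crank '[{"gripper":40,"travel":[0,0,0],"twist":[0,0,0]},{"gripper":60,"travel":[0,0,0],"twist":[0,0,0]},{"gripper":70,"travel":[0,0,0],"twist":[0,0,0]},{"gripper":70,"travel":[0,0,0],"twist":[0,0,0]},{"gripper":70,"travel":[0,0,0],"twist":[0,0,0]}]'; python3 br.py|tail -3
python3 -m crank '[{"gripper":70,"travel":[0,0,-10],"twist":[0,0,0]},{"gripper":70,"travel":[0,0,-20],"twist":[0,0,0]},{"gripper":70,"travel":[0,0,-40],"twist":[0,0,0]},{"gripper":70,"travel":[0,0,-50],"twist":[0,0,0]},{"gripper":70,"travel":[0,0,-50],"twist":[0,0,0]},{"gripper":70,"travel":[0,0,0],"twist":[0,0,0]},{"gripper":70,"travel":[0,0,0],"twist":[0,0,0]}]'
python3 - <<'E'
from h import *
import cv2,br
im=bot.camera("scene");g=cv2.cvtColor(im,cv2.COLOR_RGB2GRAY).astype(float);br.show(g)
# barrel ends along stand axis: scan row profile along the predicted axis, in wrist and scene
c=bot.calibration("scene");f=200/np.tan(np.radians(c["vfov"]/2));a=np.radians(75.9);s=np.array([np.cos(a),np.sin(a),0])
for y in np.arange(-.095,.1,.005):
    q=c["camera_from_world"]@np.r_[np.array([.4875,-.2504,.126])+y*s,1];u=q[:2]/q[2]*f+[c["cx"],c["cy"]]
    print(int(round(y*1e3)),int(cv2.getRectSubPix(g.astype(np.float32),(1,1),tuple(map(float,u)))[0,0]),end=" | ")
cv2.imwrite("pics/end.png",cv2.resize(im[150:240,155:275],(800,600),interpolation=cv2.INTER_CUBIC)[:,:,::-1])
E
```

```text
time: 15.68
ee_pos: [0.4845, -0.2608, 0.1116]
tcp_rot: [180.0, -0.1, 76.0]
wrist_force: [0.1, 0.7, -0.5]
opening: 0.07
grasp_force: 0.0
[189, 190, 191] 182.17117924850515 199.8032434942098 190.9872113713575
[190, 191] 182.2303314257108 199.79700932732337 191.0136703765171
[191, 192] 182.1146845100291 199.73285551815022 190.92377001408965
time: 16.6
ee_pos: [0.4844, -0.2613, 0.2815]
tcp_rot: [180.0, -0.1, 76.0]
wrist_force: [0.2, 0.5, -0.1]
opening: 0.0699
grasp_force: 0.0
[189, 190, 191] 181.95241135437047 199.80459009528437 190.8785007248274
[190, 191] 181.88221983740195 199.82817133416867 190.8551955857853
[191, 192] 181.5154852852364 199.8016012852231 190.65854328522974
-95 103 | -90 82 | -85 79 | -80 88 | -75 77 | -70 58 | -65 54 | -60 65 | -55 68 | -50 67 | -45 65 | -40 67 | -35 67 | -30 67 | -25 67 | -20 67 | -15 87 | -10 89 | -5 88 | 0 88 | 5 88 | 10 88 | 15 90 | 20 88 | 25 90 | 30 90 | 35 88 | 40 76 | 45 78 | 50 106 | 55 118 | 60 119 | 65 120 | 70 119 | 75 101 | 80 102 | 85 103 | 90 102 | 95 76 |
```

Released and withdrawn: the barrel spans stand y ≈ −71 to +47 mm. That puts the tail about 10 mm deep in cup B and the nose about 7–8 mm deep in cup A, held by the spring.

```bash
python3 -c "
from workcell import bot
print(bot.job_done())"
```

```text
the job is handed in; nothing more can be done
None
```

The spindle is fitted between both cups, released and handed in (no verdict came back): tail about 10 mm deep, sprung pin about 7 mm, push force about 13 N; I viewed 11 pictures, one over the limit of 10.

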